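Two batteries from the desk dispenser

TASK

Let exactly two of the thick batteries roll out into their dispenser's front tray, one at a time: press the paddle at the rear of the thick-battery dispenser all the way down with the fingertips, keep it down until a battery has rolled out, let the paddle come fully up again so that the next battery moves up, and repeat once. Work by the paddle only: do not touch the gate or the batteries, leave the third battery behind the shut gate, and leave the thin-battery dispenser and the things on the desk alone.

Things in the scene. Friction and masses are not known exactly. Their poses are not given: they have to be found in the camera images.
- thick_dispenser: Wooden battery dispenser fixed to the desk, 205 x 70 mm, with three thick (26 x 50) mm batteries in a lane that slopes down at 17 degrees to its front tray. Origin on the desk under the lane's foot (height 24 mm); +x points from tray to rear paddle, z up. Tray: x -76 to 0 mm, floor 6 mm high, lip 30 mm. Its steel rocker turns on an axle along y at x = 2.4, z = 60.3 mm: front end a gate, rear end the paddle.
- thick_paddle (a point): Centre of the upper face of the thick dispenser's paddle, a rubber-topped plate 32 x 46 mm, 7 mm thick, on the centre line behind the lane. At rest at x = 90, z = 119 mm in the dispenser's frame, rear edge tilted up 20 degrees. Pressed, it swings about the axle (radius about 106 mm): fully down it is about 75 mm lower and up to 18 mm farther back. Nothing stands beneath it.
- thick_rocker (a joint): Angle of the thick dispenser's rocker, rad: 0 at rest (gate shut), grows as the paddle goes down, stop at 0.74. Sprung back; pressing takes 2 to 4 N. The first battery rolls out at about 0.6, while a bar drops in front of the next; that one moves up to the gate, within half a second, once the angle is below 0.2. One full press held for a second and a full release let out exactly one.
- thick_gate (a point): Centre of the thick dispenser's steel gate plate, 52 mm wide and 22 mm high, hanging across the lane from a bar at the front end of the rocker.
- thick_battery_1: Thick round battery, 26 mm diameter, 50 mm long, black with a copper end, number 1 in the lane from the gate; origin at its centre, y along its length.
- thick_battery_2: Thick round battery, 26 mm diameter, 50 mm long, black with a copper end, number 2 in the lane from the gate; origin at its centre, y along its length.
- thick_battery_3: Thick round battery, 26 mm diameter, 50 mm long, black with a copper end, number 3 in the lane from the gate; origin at its centre, y along its length.
- thin_dispenser: Wooden battery dispenser fixed to the desk, 205 x 70 mm, with three thin (14.5 x 50) mm batteries in a lane that slopes down at 17 degrees to its front tray. Origin on the desk under the lane's foot (height 36 mm); +x points from tray to rear paddle, z up. Tray: x -76 to 0 mm, floor 6 mm high, lip 30 mm. Its steel rocker turns on an axle along y at x = 1.3, z = 56.2 mm: front end a gate, rear end the paddle.
- thin_paddle (a point): Centre of the upper face of the thin dispenser's paddle, a rubber-topped plate 32 x 46 mm, 7 mm thick, on the centre line behind the lane. At rest at x = 89, z = 115 mm in the dispenser's frame, rear edge tilted up 20 degrees. Pressed, it swings about the axle (radius about 106 mm): fully down it is about 75 mm lower and up to 18 mm farther back. Nothing stands beneath it.
- thin_rocker (a joint): Angle of the thin dispenser's rocker in rad: 0 at rest (gate shut), grows as the paddle goes down, stops at 0.74. A spring brings it back; pressing takes about 2 to 4 N.
- thin_battery_1: Thin round battery, 14.5 mm diameter, 50 mm long, number 1 in the thin dispenser's lane; origin at its centre.
- thin_battery_2: Thin round battery, 14.5 mm diameter, 50 mm long, number 2 in the thin dispenser's lane; origin at its centre.
- thin_battery_3: Thin round battery, 14.5 mm diameter, 50 mm long, number 3 in the thin dispenser's lane; origin at its centre.
- notes: Yellow sticky-note pad, 76 x 76 x 20 mm, loose on the desk beyond the dispensers; origin under its centre.
- stamp: Hand stamp with a turned knob, 24 x 48 x 69 mm, standing loose on the desk just beyond the dispensers (not the one far to the right by the mug); origin under its centre.
- rubber_eraser: Eraser, 21 x 46 x 12 mm, loose on the desk beyond the dispensers; origin under its centre.
Not all that is in view belongs to the job. What is shaped like the thick_battery_3 but pink or purple is not meant.

How it is judged (in metres and radians):
On the way, in this order (a step that is already met when the one before it is completed fails the run):
1. the first thick battery lies in the tray, the second still in the lane (x of thick_battery_1 in the frame of thick_dispenser between -0.08 and -0.005 m and z of thick_battery_1 in the frame of thick_dispenser below 0.03 m and y of thick_battery_1 in the frame of thick_dispenser between -0.02 and 0.02 m and x of thick_battery_2 in the frame of thick_dispenser between 0 and 0.09 m and z of thick_battery_2 in the frame of thick_dispenser above 0.03 m), for 0.2 s.
2. the second thick battery lies in the tray too, the third still in the lane (x of thick_battery_2 in the frame of thick_dispenser between -0.08 and -0.005 m and z of thick_battery_2 in the frame of thick_dispenser below 0.03 m and y of thick_battery_2 in the frame of thick_dispenser between -0.02 and 0.02 m and x of thick_battery_3 in the frame of thick_dispenser between 0 and 0.09 m and z of thick_battery_3 in the frame of thick_dispenser above 0.03 m), for 0.2 s.
At the end, for the whole second after the job is handed in: The first two thick batteries lie still in the thick dispenser's tray, the third lies in its lane behind the gate, the three thin ones are in theirs, and both rockers are back at rest (within 0.06 rad) (all of step 2 and x of thick_battery_1 in the frame of thick_dispenser between -0.08 and -0.005 m and z of thick_battery_1 in the frame of thick_dispenser below 0.03 m and y of thick_battery_1 in the frame of thick_dispenser between -0.02 and 0.02 m and x of thin_battery_1 in the frame of thin_dispenser between 0 and 0.09 m and z of each of thin_battery_1, thin_battery_2, thin_battery_3 in the frame of thin_dispenser above 0.03 m and x of thin_battery_2 in the frame of thin_dispenser between 0 and 0.09 m and x of thin_battery_3 in the frame of thin_dispenser between 0 and 0.09 m and value of joint each of thick_rocker, thin_rocker below 0.06 rad and linear speed of each of thick_battery_1, thick_battery_2, thick_battery_3 below 0.03 m/s); the robot touches nothing.
It fails at once if a battery is touched by the robot (more than 0.5 N) (contact force between any of the fingers, the arm and thick_battery_1 above 0.5 N or contact force between any of the fingers, the arm and thick_battery_2 above 0.5 N or contact force between any of the fingers, the arm and thick_battery_3 above 0.5 N or contact force between any of the fingers, the arm and thin_battery_1 above 0.5 N or contact force between any of the fingers, the arm and thin_battery_2 above 0.5 N or contact force between any of the fingers, the arm and thin_battery_3 above 0.5 N).
It fails at once if the gate is touched by the robot (more than 0.5 N) (contact force between any of the fingers, the arm and thick_rocker_c0 above 0.5 N or contact force between any of the fingers, the arm and thick_rocker_c1 above 0.5 N).
It fails at once if a battery is lifted (more than 110 mm above the desk) (height (world z) of any of thick_battery_1, thick_battery_2, thick_battery_3, thin_battery_1, thin_battery_2, thin_battery_3 above 0.11 m).
It fails at once if the thin dispenser's rocker is pressed (more than 0.15 rad) (value of joint thin_rocker above 0.15 rad).
It fails at once if a thing beside the work is moved by more than 20 mm (distance of any of notes, stamp, rubber_eraser from where it was at the start of the episode above 0.02 m).
It also fails if it takes over 48 s, if anything falls off the work surface, if the arm or the gripper's body presses on something with over 40 N, if the wrist force passes 120 N, or if a joint passes its speed limit or range.

ROBOT

A 6-joint arm with a two-finger parallel gripper is mounted at the origin on a cart in front of the work surface, level with it; the furniture and walls round the work are solid. World frame = base frame: x ahead of the robot, y to its left, z up, the work surface at z = 0. Lengths are in mm, angles in degrees, forces in N, time in s.
With the tool pointing down it reaches from about 350 to 850 mm from the base axis. Payload 8.1 kg.
Tool frame: the origin (TCP) lies on the centre line of the jaws, within the pads' length; the fingertips stand 11 mm ahead of it and the grasp point (between the pads) lies 8 mm behind it (r.tips_ahead is the distance from the TCP to the fingertips, in mm); z points along the fingers, y is the line along which they close (so a half turn about z gives the same grasp; the last joint's range is limited). The gripper opens to 85 mm and grips with 20 to 120 N. Pads are 22 mm wide; open, the fingers measure 114 mm over their backs; the gripper's body (76 mm by 85 mm) begins 54 mm behind the grasp point. The pads swing forward as they close: fully open they stand 13 mm farther back than shut.
Start: joints at [69.076, 7.471, 85.268, -0, 87.261, -4.893], TCP at [165.676, 576.677, 218.392] pointing down, gripper open.
Joint ranges: [-169.43, 169.43], [-51.17, 129.36], [1.28, 143.12], [-76.62, 256.62], [0, 156.53], [-152.29, 152.29]. Speed limits (degrees/s): [136.94, 136.94, 159.86, 180, 180, 180].

INTERFACE

Orientations are given as [roll, pitch, yaw] about the fixed x, y, z axes, in that order (R = Rz(yaw) Ry(pitch) Rx(roll)).
In Python, from cell import r gives the robot as it stands. The module is installed in compiled form; this text tells all that it offers. Calls block until the motion is done:
- r.movep(position, orientation): joint-space move of the TCP to a pose.
- r.move_straight(position, velocity=150, orientation=None): straight line of the TCP; orientation=None keeps the orientation; velocity is the mean speed in mm/s.
- r.set_joints(angles): joint-space move.
- r.command_gripper(opening, force=None): finger opening in mm; force is the grip in N (None keeps the last); returns when the fingers have stopped.
- r.dwell(seconds).
- r.ik(position, orientation): joint angles nearest the present ones, or None.
- r.sense(): the state.
- r.read_camera(name): name is "scene" or "top" or "wrist"; returns a dict with "frame" (420x560x3 uint8, red, green, blue), "K" (3x3 intrinsics, pixels), "T" (4x4, takes a point from camera to world coordinates). Camera axes: x right, y down, z forward; pixel columns grow to the right and rows downward; lengths in mm; the calibration is good to about 2 mm. The wrist camera is an equidistant fisheye: a pixel r from the principal point sees the ray r / f radians off the axis. A picture is of the moment at which its call begins. There is no depth.
A pose or a line that the arm cannot do raises r.IKError and nothing moves.
- r.hand_in(): hands the job in; it is judged then, once.
Trained networks look in a picture, given as the dict that the camera call returned (one of the last four; its "shot" number tells which), for a name from the list of things; names that differ only in an ending like _2 or _b are one class to them, and where a whole thing is asked for, a point or a joint stands for the part that bears it (a point fixed in the world has none). Each returns a list of dicts, best first, with "conf" (0 to 1); they miss things now and then, are a little off and sometimes report something else, mostly with a low value. They report only what shows in the picture. A call takes as long as a camera call. They do not tell look-alikes from the thing itself.
- r.regions_of(target, picture): "pixels" (420x560 bool, what is visible of it) and "rect" ([left, top, right, bottom] in pixels, round what is visible of it).
- r.tip_of(target, picture): "position" ([row, column] in pixels: a listed point, or the origin of a listed thing).
The state is a dict: "t": time; "joint_pos": joint angles; "joint_vel": joint speeds; "joint_torque": joint torques, N m; "ee_pos": TCP position; "tcp_rot": TCP orientation; "wrist_force": force on the tool from outside, world axes, zero at the start; "torque": the same for the moment, N m; "finger_gap": finger opening in mm; "finger_force": force on a finger pad.
Only numpy, scipy, OpenCV 4.12 (cv2) and the standard library are available. Lean on these libraries where they do the work, as an engineer would, in place of code of your own. Each camera call takes 0.05 s, during which the arm holds its last target. There are 200 camera calls.

## Working session

There is one attempt and no reset: what is moved stays moved. The work goes in short steps, each a Python script; the robot and the scene stay as the last script left them, time stands still between calls to the robot, and variables do not carry over. Pictures are saved under pics/ and viewed, at most 10 in all, crops included, and the job is handed in when it is done.

```bash
mkdir -p pics; cat > h.py <<'E'
import numpy as np, cv2
from cell import r
def ray(p,px):  # px=[row,col]
    K,T=np.array(p["K"]),np.array(p["T"])
    d=np.linalg.inv(K)@[px[1],px[0],1]; return T[:3,3],T[:3,:3]@d
def at_z(p,px,z):
    o,d=ray(p,px); return o+d*(z-o[2])/d[2]
def tri(a,pa,b,pb):
    o1,d1=ray(a,pa);o2,d2=ray(b,pb)
    s=np.linalg.lstsq(np.c_[d1,-d2],o2-o1,rcond=None)[0]
    A=o1+s[0]*d1;B=o2+s[1]*d2
    return (A+B)/2,np.linalg.norm(A-B)
def proj(p,X):
    T=np.linalg.inv(np.array(p["T"]));c=T[:3,:3]@np.array(X)+T[:3,3];u=np.array(p["K"])@c;return u[1]/u[2],u[0]/u[2]
E
python3 - <<'E'
from h import *
P={}
for c in("scene","top"):
    p=P[c]=r.read_camera(c); im=p["frame"][:,:,::-1].copy()
    cv2.imwrite(f"pics/{c}0.png",im); print(c,np.array(p["T"])[:3,3].round())
    for n in("thick_paddle","thin_paddle","thick_gate","thick_dispenser","thin_dispenser","thick_battery_1","stamp","notes"):
        print(n,[(np.round(d["position"]).tolist(),round(d["conf"],2)) for d in r.tip_of(n,p)[:4]])
print(r.sense()["t"])
E
```

```text
scene [279. 597. 716.]
thick_paddle [([276.0, 279.0], 0.91)]
thin_paddle [([151.0, 356.0], 0.9), ([210.0, 378.0], 0.35)]
thick_gate [([194.0, 381.0], 0.66), ([335.0, 330.0], 0.56)]
thick_dispenser [([347.0, 321.0], 0.76)]
thin_dispenser [([213.0, 382.0], 0.8)]
thick_battery_1 [([279.0, 241.0], 0.93), ([333.0, 321.0], 0.81), ([317.0, 308.0], 0.72), ([267.0, 312.0], 0.68)]
stamp [([233.0, 225.0], 0.94), ([191.0, 379.0], 0.62)]
notes [([270.0, 185.0], 0.87)]
top [517.   5. 969.]
thick_paddle [([242.0, 205.0], 0.88)]
thin_paddle [([229.0, 374.0], 0.59)]
thick_gate [([286.0, 199.0], 0.9), ([257.0, 205.0], 0.31)]
thick_dispenser [([281.0, 206.0], 0.8), ([161.0, 336.0], 0.58)]
thin_dispenser []
thick_battery_1 [([256.0, 207.0], 0.75), ([241.0, 265.0], 0.72), ([278.0, 205.0], 0.52), ([269.0, 206.0], 0.47)]
stamp [([242.0, 205.0], 0.4), ([272.0, 206.0], 0.3)]
notes [([161.0, 217.0], 0.56), ([258.0, 207.0], 0.46), ([283.0, 202.0], 0.42), ([256.0, 360.0], 0.18)]
0.9
```

View pics/scene0.png

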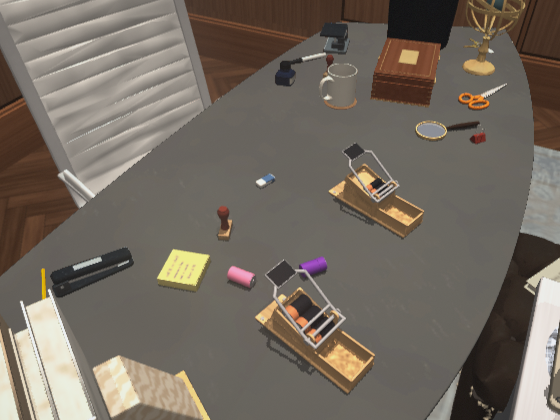

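View pics/top0.png

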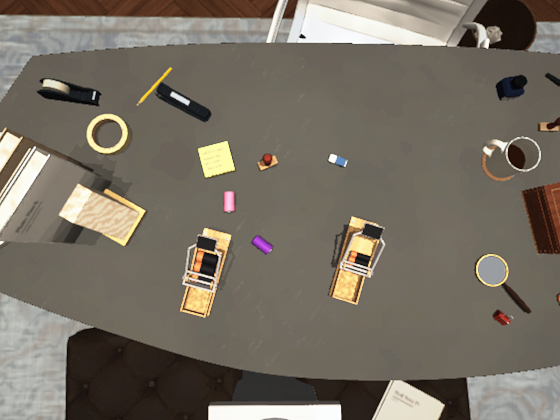

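The scene view shows the thick dispenser with its paddle at (276,279) and gate at about (335,330). The thin dispenser's paddle is at (151,356). In the top view the thick paddle is at (242,205) and the thin one at (229,374). Possible mix-ups:
- **Dispensers:** the thin one at top (260,357) could be taken for the thick one at top (270,205).
- **Batteries:** the pink cylinder at top (201,229) and the purple one at top (244,262) are look-alikes lying on the desk.

I choose the left dispenser, which has the fat black and copper batteries.

```bash
python3 - <<'E'
from h import *
s=r.read_camera("scene");t=r.read_camera("top")
f=lambda n,p,i=0:r.tip_of(n,p)[i]["position"]
print("paddle",tri(s,f("thick_paddle",s),t,f("thick_paddle",t)))
print("gate",tri(s,[335,330],t,f("thick_gate",t)))
print("thinpad",tri(s,f("thin_paddle",s),t,f("thin_paddle",t)))
print("origin",at_z(s,f("thick_dispenser",s),0),at_z(t,f("thick_dispenser",t),0))
g=r.regions_of("thick_dispenser",t)
for d in g[:2]: print(d["conf"],d["rect"])
# axis from tray/base outline (top view): candidate corner pixels on desk/lip
im=cv2.cvtColor(s["frame"],cv2.COLOR_RGB2BGR);a=cv2.resize(im[240:400,220:400],None,fx=2.2,fy=2.2*1,interpolation=2)
im=cv2.cvtColor(t["frame"],cv2.COLOR_RGB2BGR);b=cv2.resize(im[222:326,165:245],None,fx=3.385,fy=3.385,interpolation=2)
b=cv2.resize(b,(int(b.shape[1]*a.shape[0]/b.shape[0]),a.shape[0]))
cv2.imwrite("pics/crop1.png",np.hstack([a,b]));print(a.shape,b.shape)
print(np.array(t["K"]).round(1),np.array(t["T"]).round(3))
E
```

```text
paddle (array([531.94780407, 153.60055667, 115.37714909]), np.float64(0.42095246945127984))
gate (array([434.75666201, 177.18515253,  48.05126488]), np.float64(2.6360735806519306))
thinpad (array([ 560.07700358, -219.00523725,  109.71614211]), np.float64(12.842625275943991))
origin [447.54222021 177.05380938   0.        ] [442.47005156 164.54351274   0.        ]
0.9 [183.7, 228.6, 230.1, 317.6]
(352, 396, 3) (352, 271, 3)
[[385.4   0.  281. ]
 [  0.  385.4 211. ]
 [  0.    0.    1. ]] [[ 1.00000e-03 -9.95000e-01  1.04000e-01  5.16653e+02]
 [-1.00000e+00 -3.00000e-03 -2.10000e-02  4.75200e+00]
 [ 2.10000e-02 -1.04000e-01 -9.94000e-01  9.68577e+02]
 [ 0.00000e+00  0.00000e+00  0.00000e+00  1.00000e+00]]
```

View pics/crop1.png

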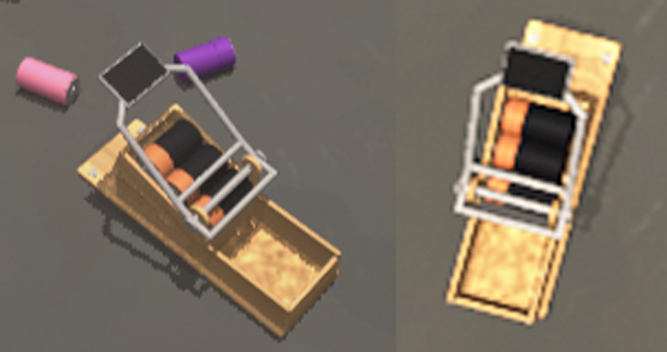

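The crop confirms the choice: three black/copper batteries, with a black paddle at the rear that hangs over nothing. Next I fix the axis, check the arc for reach, and go above the paddle.

```bash
python3 - <<'E'
from h import *
t=r.read_camera("top")
F=[at_z(t,p,30) for p in([311.5,181],[316.5,207.5])];R=[at_z(t,p,6) for p in([228,204.6],[234.4,231.2])]
f=(F[0]+F[1])/2;b=(R[0]+R[1])/2;d=b-f
yaw=np.degrees(np.arctan2(d[1],d[0]));print("front",f,"rear",b,"len",np.hypot(*d[:2]),"widths",np.linalg.norm(F[0]-F[1]),np.linalg.norm(R[0]-R[1]),"yaw",yaw)
u=np.array([np.cos(np.radians(yaw)),np.sin(np.radians(yaw)),0])
print("from paddle: origin",np.array([532,153.6,0])-90*u, "paddle along/lat vs rear",(np.array([532,153.6])-b[:2])@u[:2],(np.array([532,153.6])-b[:2])@[-u[1],u[0]])
print(r.tips_ahead)
r.command_gripper(0); print(r.tips_ahead, r.sense()["finger_gap"])
for y in(yaw,yaw+180,yaw-180):
    print(y,r.ik([532,153.6,190],[180,0,y]),r.ik([545,150,55],[180,0,y]))
E
```

```text
front [368.25931422 190.74905767  30.        ] rear [565.98756171 141.77934302   6.        ] len 203.70197056115256 widths 63.949297007896725 68.15427463388338 yaw -13.910080605673913
from paddle: origin [444.63932192 175.23589437   0.        ] paddle along/lat vs rear -35.832521369586175 3.3034368233219142
11.0
11.0 0.17837449334232214
-13.910080605673913 [ 1.07992167e+01  1.16393272e+00  9.48692760e+01 -2.54444375e-14
  8.39667912e+01  1.14709297e+02] [ 1.01916702e+01  1.01091029e+01  1.00076018e+02 -2.54444375e-14
  6.98148792e+01  1.14101751e+02]
166.08991939432607 [ 10.79921671   1.16393272  94.86927605   0.          83.96679124
 -65.29070269] [ 10.19167021  10.10910291 100.07601792   0.          69.81487917
 -65.89824918]
-193.91008060567393 [ 10.79921671   1.16393272  94.86927605   0.          83.96679124
 -65.29070269] [ 10.19167021  10.10910291 100.07601792   0.          69.81487917
 -65.89824918]
```

```bash
python3 - <<'E'
from h import *
print(r.sense()["t"])
r.movep([531.5,152.2,215],[180,0,166.1]); r.move_straight([531.5,152.2,150],100)
s=r.sense();print(s["t"],s["ee_pos"],s["wrist_force"])
a=r.read_camera("scene");b=r.read_camera("wrist")
d=r.tip_of("thick_paddle",b);print(d[:2]);print(r.tip_of("thick_paddle",a)[:2])
im=cv2.cvtColor(a["frame"],cv2.COLOR_RGB2BGR)[180:400,190:400]
cv2.imwrite("pics/above.png",np.hstack([cv2.resize(im,(382,400)),cv2.resize(cv2.cvtColor(b["frame"],cv2.COLOR_RGB2BGR),(418,400))]))
if d:
    K,T=np.array(b["K"]),np.array(b["T"]);px=d[0]["position"]
    v=np.array([(px[1]-K[0,2])/K[0,0],(px[0]-K[1,2])/K[1,1]]);th=np.linalg.norm(v)
    w=T[:3,:3]@np.r_[v/th*np.sin(th),np.cos(th)];o=T[:3,3];print(o,o+w*(119-o[2])/w[2])
E
```

```text
2.2167
5.0333 [531.878279   152.32213348 150.59399048] [ 0.27592861 -0.43308452  0.65248862]
[{'position': [239.0, 274.4], 'conf': 0.71}]
[{'position': [276.1, 281.1], 'conf': 0.94}, {'position': [268.7, 186.1], 'conf': 0.65}]
[457.03778982 170.65254672 306.07306748] [533.95095468 151.93792957 119.        ]
```

View pics/above.png

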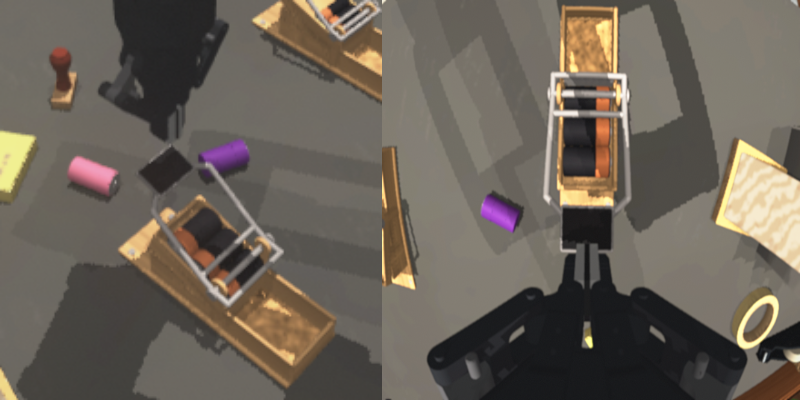

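The tip is centred on the paddle's line and the wrist view agrees: paddle at (534,152). Press 1 follows the arc and stops on the force rise.

```bash
cat >> h.py <<'E'
U=np.array([np.cos(np.radians(-13.9)),np.sin(np.radians(-13.9))]);PAD=np.array([533.,152.])
def tcp(q,up=0.,back=0.):
    a=np.arctan2(58.7,87.6)-q; rad=105.5
    return [*(PAD+U*(rad*np.cos(a)-87.6+back)),60.3+rad*np.sin(a)+11+up]
def press():
    f=[]
    for q in np.arange(0,0.701,0.1):
        r.move_straight(tcp(q,2 if q<.3 else 0),60); f.append(round(r.sense()["wrist_force"][2],1))
        if f[-1]>20: break
    k=0; P=np.array(tcp(.7))
    while f[-1]<11 and k<10:
        k+=1; r.move_straight(P-[0,0,2*k],30); f.append(round(r.sense()["wrist_force"][2],1))
    s=r.sense();print("fz",f,"t",s["t"],s["ee_pos"].round(1) if hasattr(s["ee_pos"],"round") else s["ee_pos"])
def release():
    for q in np.arange(.7,-.01,-.175): r.move_straight(tcp(q,2),90)
    r.move_straight(tcp(0,25),90); print("up",r.sense()["t"],r.sense()["wrist_force"])
def shot(n):
    a=r.read_camera("scene");c=r.read_camera("top");g=lambda x:cv2.cvtColor(x["frame"],cv2.COLOR_RGB2BGR)
    A=cv2.resize(g(a)[230:400,210:390],(424,400),interpolation=2);B=cv2.resize(g(c)[222:326,165:245],(308,400),interpolation=2)
    cv2.imwrite(f"pics/{n}.png",np.hstack([A,B]))
    for d in r.tip_of("thick_battery_1",a)[:6]: print(np.round(d["position"]),d["conf"],at_z(a,d["position"],30).round())
E
python3 - <<'E'
from h import *
press(); r.dwell(1.0); print(r.sense()["wrist_force"]); shot("p1")
E
```

```text
fz [np.float64(0.4), np.float64(0.0), np.float64(0.1), np.float64(1.2), np.float64(1.3), np.float64(2.2), np.float64(12.3), np.float64(24.2)] t 7.9917 [553.5 147.4  64.1]
[-1.89518963 -5.41817058 22.9760314 ]
[276. 244.] 0.86 [627. 125.  30.]
[311. 299.] 0.76 [504. 148.  30.]
[323. 312.] 0.68 [474. 159.  30.]
[266. 312.] 0.62 [528.  46.  30.]
[335. 327.] 0.57 [442. 167.  30.]
```

View pics/p1.png

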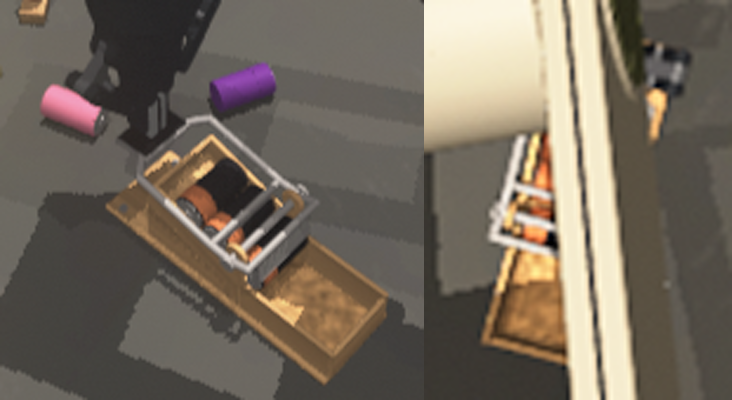

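The paddle is down at about 23 N and the gate is up. Battery 1 shows at crop (285,260), under the gate, seemingly not yet in the tray. I look closer after a moment.

```bash
python3 - <<'E'
from h import *
a=r.read_camera("scene");im=cv2.cvtColor(a["frame"],cv2.COLOR_RGB2BGR)[265:400,245:390]
cv2.imwrite("pics/p1b.png",cv2.resize(im,(644,600),interpolation=cv2.INTER_CUBIC))
for d in r.tip_of("thick_battery_1",a)[:6]: print(np.round(d["position"]),d["conf"])
o=np.array([533,152])-90*U;V=np.array([-U[1],U[0]])
for n,x,z in(("lane b1",13,41),("tray b at step",-13,19),("tray mid",-40,19),("gatebar",-8,60)): print(n,np.round(proj(a,[*(o+U*x),z])))
s=r.sense();print(s["t"],s["ee_pos"],s["wrist_force"],s["tcp_rot"],s["joint_torque"])
E
```

```text
[311. 296.] 0.96
[265. 313.] 0.82
[323. 311.] 0.74
[279. 241.] 0.59
[338. 327.] 0.55
lane b1 [328. 317.]
tray b at step [345. 329.]
tray mid [355. 343.]
gatebar [329. 328.]
9.2417 [553.56451664 147.40924133  64.27374787] [-0.98494038 -4.99275242 23.84289883] [179.90629186   0.44396236 166.08708327] [ 2.65314013e+00 -4.24772072e+01 -3.57163811e+01  1.65823918e+00
 -1.11194886e+00  3.35982721e-02]
```

View pics/p1b.png

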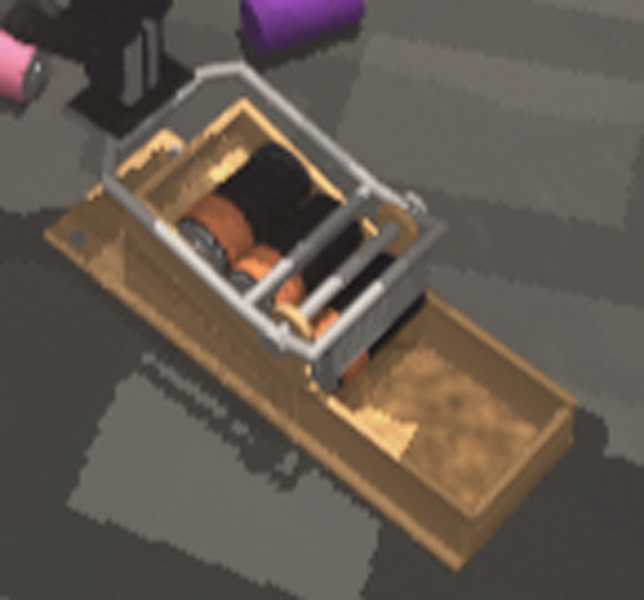

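The copper and black battery 1 still peeks out under the gate at crop (350,370), so it has not come out although fz is about 24 N. I compare the rocker's angle with model projections and the wrist view.

```bash
python3 - <<'E'
from h import *
a=r.read_camera("scene");w=r.read_camera("wrist")
V=np.array([-U[1],U[0]]);o=PAD-90*U
im=cv2.cvtColor(a["frame"],cv2.COLOR_RGB2BGR)
x0,y0,k=235,255,4.0
A=cv2.resize(im[255:345,235:345],None,fx=k,fy=k,interpolation=cv2.INTER_CUBIC)
for q,c in((.5,(0,0,255)),(.62,(0,255,255)),(.74,(0,255,0))):
    al=np.arctan2(58.7,87.6)-q;ti=np.radians(20)-q;pts=[]
    for i,j in((-16,-23),(16,-23),(16,23),(-16,23)):
        x=2.4+105.5*np.cos(al)+i*np.cos(ti);z=60.3+105.5*np.sin(al)+i*np.sin(ti)
        p=proj(a,[*(o+U*x+V*j),z]);pts.append([(p[1]-x0)*k,(p[0]-y0)*k])
    cv2.polylines(A,[np.int32(pts)],True,c,1)
W=cv2.cvtColor(w["frame"],cv2.COLOR_RGB2BGR)[0:300,60:380]
A=cv2.resize(A,(440,360));W=cv2.resize(W,(360,360))
cv2.imwrite("pics/ov.png",np.hstack([A,W]))
E
```

```text
(no output)
```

View pics/ov.png

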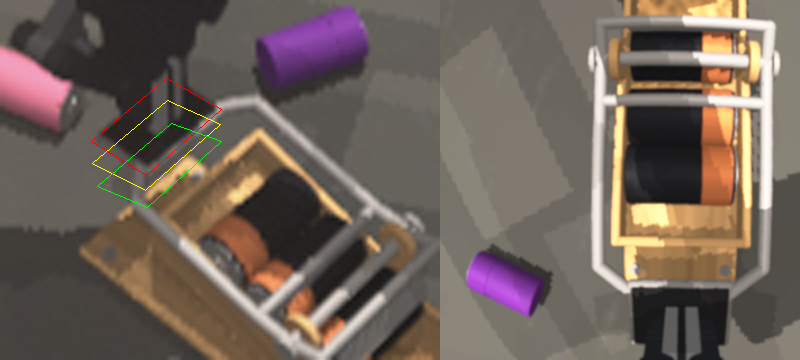

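The overlay puts the rocker at only about 0.5 rad (red outline) although the commanded path went deeper. I check where the fingertips really are.

```bash
python3 - <<'E'
from h import *
a=r.read_camera("scene");s=r.sense();o=PAD-90*U
def disp(X): 
    d=np.array(X[:2])-o; return np.round([d@U,d@[-U[1],U[0]],X[2]],1)
e=np.array(s["ee_pos"]);print("ee",disp(e))
for h in(5,11,0): print("tip-",h,np.round(proj(a,e-[0,0,h]),1),"ov",np.round([(proj(a,e-[0,0,h])[1]-235)*4,(proj(a,e-[0,0,h])[0]-255)*4]))
d=r.tip_of("thick_paddle",a);print(d[:2])
if d:
    px=d[0]["position"]
    for z in(45,55,65,75,85): print(z,disp(at_z(a,px,z)))
for q in(.3,.4,.5,.6,.7):
    al=np.arctan2(58.7,87.6)-q;print(q,np.round(proj(a,[*(o+U*(2.4+105.5*np.cos(al))),60.3+105.5*np.sin(al)]),1))
print(s["t"],s["finger_gap"],s["finger_force"],s["torque"])
E
```

```text
ee [111.    0.5  64.3]
tip- 5 [289.4 272.6] ov [150. 138.]
tip- 11 [291.6 272.7] ov [151. 146.]
tip- 0 [287.5 272.5] ov [150. 130.]
[{'position': [285.7, 272.8], 'conf': 0.78}]
45 [124.4 -13.7  45. ]
55 [118.7  -8.   55. ]
65 [112.9  -2.2  65. ]
75 [107.1   3.5  75. ]
85 [101.3   9.2  85. ]
0.3 [279.5 275.6]
0.4 [282.8 274.6]
0.5 [286.3 274.2]
0.6 [290.2 274.1]
0.7 [294.3 274.6]
9.3917 -0.3494263380852979 11.706901285797358 [-0.84013984  0.4666277   0.01045413]
```

The image puts the paddle higher than the nominal tip height. The wrist moment hints that the contact is off-centre, so something is blocking. I release stepwise, logging force, moment and paddle pixel.

```bash
python3 - <<'E'
from h import *
o=PAD-90*U
def log(n):
    s=r.sense();a=r.read_camera("scene");d=r.tip_of("thick_paddle",a)
    d=[x for x in d if 255<x["position"][1]<300]
    px=d[0]["position"] if d else None;best=None
    if d:
        Q=np.arange(0,.75,.02)
        E=[np.hypot(*(np.array(proj(a,[*(o+U*(2.4+105.5*np.cos(.59-q))),60.3+105.5*np.sin(.59-q)]))-px)) for q in Q];best=round(Q[np.argmin(E)],2),round(min(E),1)
    e=np.array(s["ee_pos"])
    print(n,round(s["t"],1),"tip z",round(e[2]-11,1),"x",round((e[:2]-o)@U,1),"F",np.round(s["wrist_force"],1),"M",np.round(s["torque"],2),"q img",best,px)
for q in(.7,.6,.5,.4,.3,.2,.1,0): r.move_straight(tcp(q),80);log(q)
r.move_straight(tcp(0,25),90);log("free")
E
```

```text
0.7 9.7 tip z 53.3 x 111.0 F [-2.  -4.2 23.9] M [-0.86  0.43  0.02] q img (np.float64(0.48), np.float64(0.3)) [285.6, 273.9]
0.6 10.1 tip z 62.3 x 110.6 F [ 2.5 -1.  11.6] M [-0.25 -0.35 -0.01] q img (np.float64(0.44), np.float64(2.8)) [283.5, 271.7]
0.5 10.5 tip z 70.4 x 107.9 F [ 0.8 -0.4  0.6] M [ 0.02 -0.15 -0.03] q img (np.float64(0.26), np.float64(2.1)) [279.2, 278.0]
0.4 10.8 tip z 80.8 x 106.2 F [0.8 0.3 1.7] M [ 0.   -0.2  -0.01] q img (np.float64(0.16), np.float64(1.5)) [276.7, 278.8]
0.3 11.2 tip z 91.4 x 103.9 F [ 1.1 -0.6  1.7] M [-0.02 -0.14 -0.  ] q img (np.float64(0.18), np.float64(2.8)) [277.6, 279.8]
0.2 11.6 tip z 101.1 x 100.1 F [ 0.1 -0.3  0.4] M [ 0.02 -0.06 -0.04] q img (np.float64(0.0), np.float64(4.7)) [276.0, 284.2]
0.1 12.0 tip z 110.8 x 95.8 F [ 0.2 -0.2 -0.1] M [ 0.01 -0.    0.05] q img (np.float64(0.0), np.float64(2.6)) [274.4, 282.9]
0 12.4 tip z 119.9 x 90.3 F [ 0.4 -0.1 -0. ] M [-0.01  0.03  0.05] q img (np.float64(0.12), np.float64(1.4)) [275.7, 279.5]
free 12.9 tip z 144.9 x 90.6 F [-0.3 -0.1  0.3] M [-0.01 -0.06  0.03] q img (np.float64(0.02), np.float64(2.4)) [274.6, 282.3]
```

Contact first came about 20 mm lower than nominal (force begins at nominal tip z of about 95), and image q lags by about 0.2 rad throughout. Either the tips are shorter than assumed or the contact is off the plate. I check with a close view at nominal plate height, with markers drawn.

```bash
python3 - <<'E'
from h import *
r.move_straight(tcp(0,0),90)
a=r.read_camera("scene");w=r.read_camera("wrist");s=r.sense();e=np.array(s["ee_pos"])
k=5.0;x0,y0=235,225
A=cv2.resize(cv2.cvtColor(a["frame"],cv2.COLOR_RGB2BGR)[225:309,235:325],None,fx=k,fy=k,interpolation=cv2.INTER_CUBIC)
for h,c in((0,(0,255,255)),(11,(0,0,255))):
    p=proj(a,e-[0,0,h]);cv2.circle(A,(int((p[1]-x0)*k),int((p[0]-y0)*k)),3,c,-1)
o=PAD-90*U;V=np.array([-U[1],U[0]]);pts=[]
for i,j in((-16,-23),(16,-23),(16,23),(-16,23)):
    p=proj(a,[*(PAD+U*i*.94+V*j),119+i*.342]);pts.append([(p[1]-x0)*k,(p[0]-y0)*k])
cv2.polylines(A,[np.int32(pts)],True,(0,255,0),1)
W=cv2.cvtColor(w["frame"],cv2.COLOR_RGB2BGR)[120:300,190:340];W=cv2.resize(W,(350,420),interpolation=cv2.INTER_CUBIC)
cv2.imwrite("pics/tip.png",np.hstack([A,W]));print(e,s["wrist_force"],s["finger_gap"])
E
```

```text
[533.16607596 152.03056498 130.22162487] [-0.39867474 -0.17367041 -0.47742305] 0.024313138181582896
```

View pics/tip.png

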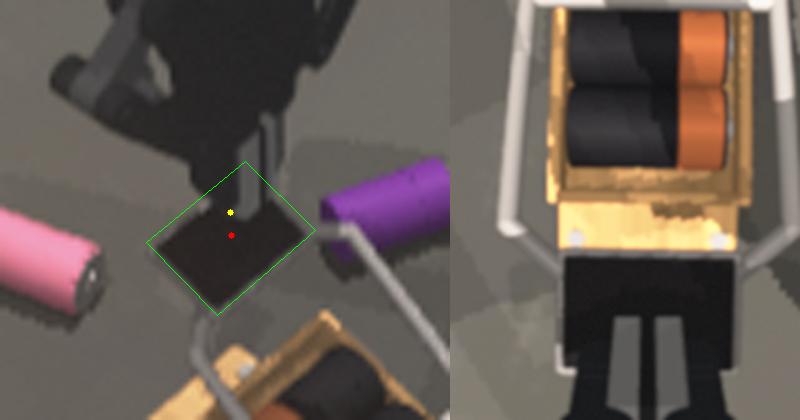

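```bash
python3 - <<'E'
from h import *
w=r.read_camera("wrist");a=r.read_camera("scene");e=np.array(r.sense()["ee_pos"]);K,T=np.array(w["K"]),np.array(w["T"])
V=np.array([-U[1],U[0]])
def ray_w(row,col):
    v=np.array([(col-K[0,2])/K[0,0],(row-K[1,2])/K[1,1]]);th=np.linalg.norm(v);return T[:3,3],T[:3,:3]@np.r_[v/th*np.sin(th),np.cos(th)]
print("cam rel",(T[:2,3]-e[:2])@U,(T[:2,3]-e[:2])@V,T[2,3]-e[2])
def on_plane(o,d,x): # plane u = x rel to TCP
    n=np.r_[U,0];t=(x-(o-e)@n)/(d@n);p=o+d*t-e;return np.round([p[:2]@U,p[:2]@V,p[2]],1)
o,d=ray_w(256.3,278.7)
for x in(-11,0,11): print("wrist tip",on_plane(o,d,x))
o,d=ray_w(120+250*180/420,278.7); print("plate front edge at u=-15:",on_plane(o,d,-15))
o,d=ray_w(120+370*180/420,250); print("plate rear:",on_plane(o,d,15))
for c,rw in((287.4,268.6),(283,268.8),(277,269)):
    o,d=ray(a,[rw,c]); print("scene tip",[on_plane(o,d,x) for x in(-11,0,11)])
g=r.regions_of("thick_paddle",w); print([(x["conf"],x["rect"]) for x in g[:2]])
E
```

```text
cam rel -77.39477567547769 -0.2781345860704046 154.75624609652567
wrist tip [-11.    1.9  18.1]
wrist tip [ 0.   2.2 -4.6]
wrist tip [ 11.    2.6 -27.2]
plate front edge at u=-15: [-15.    2.2  -9.7]
plate rear: [ 15.  -13.9  -6.2]
scene tip [array([-11. ,  -2.8,   3. ]), array([  0. , -14.8, -15.7]), array([ 11. , -26.8, -34.3])]
scene tip [array([-11. ,   7.2,  11.1]), array([ 0. , -4.5, -7.3]), array([ 11. , -16.2, -25.7])]
scene tip [array([-11. ,  20.3,  21.9]), array([0. , 9.1, 3.9]), array([ 11. ,  -2.1, -14.2])]
[(0.91, [212.3, 69.0, 343.0, 282.9])]
```

Findings: there is a single contact, centred at the fingertip (moment analysis), and image q stopped near 0.5. So the slow press was too shallow or wedged. I press again in one brisk stroke, then go deeper in steps, watching force and battery.

```bash
cat >> h.py <<'E'
def look(n=""):
    s=r.sense();a=r.read_camera("scene");o=PAD-90*U
    px=[x["position"] for x in r.tip_of("thick_paddle",a) if 255<x["position"][1]<300][:1];qb=None
    if px:
        Q=np.arange(0,.76,.02)
        E=[np.hypot(*(np.array(proj(a,[*(o+U*(2.4+105.5*np.cos(.59-q))),60.3+105.5*np.sin(.59-q)]))-px[0])) for q in Q];qb=round(float(Q[np.argmin(E)]),2)
    print(n,"t",round(s["t"],1),"tcp z",round(s["ee_pos"][2],1),"F",np.round(s["wrist_force"],1),"q",qb,"bat",[np.round(d["position"]).astype(int).tolist() for d in r.tip_of("thick_battery_1",a) if d["position"][1]>285 and d["position"][0]>290 and d["conf"]>.4],flush=True)
    return s["wrist_force"][2],a
E
python3 - <<'E'
from h import *
r.move_straight(tcp(0.15),100)
P=np.array(tcp(.72));P[2]=52
r.move_straight(P,180); f,a=look("fast")
for k in range(1,6):
    if f>32: break
    P[2]-=4; r.move_straight(P,60); f,a=look(k)
im=cv2.cvtColor(a["frame"],cv2.COLOR_RGB2BGR)[255:400,235:390]
cv2.imwrite("pics/p2.png",cv2.resize(im,(641,600),interpolation=cv2.INTER_CUBIC))
E
```

```text
fast t 14.5 tcp z 53.1 F [ 1.  -0.6  3. ] q 0.6 bat [[357, 347], [320, 309], [308, 299]]
1 t 14.9 tcp z 47.6 F [2.4 0.1 3.4] q 0.66 bat [[310, 297], [366, 355], [321, 310]]
2 t 15.3 tcp z 43.6 F [1.1 0.  3.3] q 0.74 bat [[310, 294], [367, 357], [316, 309]]
3 t 15.7 tcp z 39.9 F [ 1.6 -0.6  2.5] q 0.74 bat [[364, 359], [320, 307], [307, 294]]
4 t 16.1 tcp z 35.9 F [ 0.5 -0.4  2.6] q 0.74 bat [[367, 358], [319, 310]]
5 t 16.5 tcp z 33.5 F [ 1.5 -1.6  9.7] q 0.74 bat [[365, 355], [320, 312], [309, 295]]
```

View pics/p2.png

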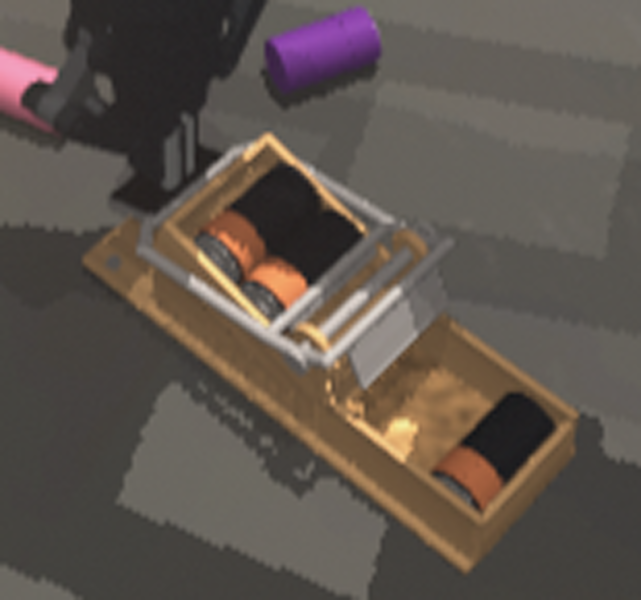

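The brisk stroke freed it. Battery 1 lies in the tray at crop (495,450), 2 and 3 are behind the bar, and the rocker is at its stop. Next: full release, wait, same stroke again.

```bash
python3 - <<'E'
from h import *
r.dwell(.3)
r.move_straight(tcp(0.15),120); r.move_straight(tcp(0,25),120); r.dwell(1.2); look("released")
r.move_straight(tcp(0.15),120)
P=np.array(tcp(.72));P[2]=36
r.move_straight(P,180); look("fast"); r.dwell(.8); f,a=look("held")
im=cv2.cvtColor(a["frame"],cv2.COLOR_RGB2BGR)[255:400,235:390]
cv2.imwrite("pics/p3.png",cv2.resize(im,(641,600),interpolation=cv2.INTER_CUBIC))
E
```

```text
released t 19.5 tcp z 155.0 F [-0.4  0.5 -0.2] q 0.1 bat [[320, 306], [365, 356], [333, 319]]
fast t 20.7 tcp z 37.3 F [ 2.8 -1.5  2.8] q 0.7 bat [[355, 342], [365, 357], [317, 307]]
held t 21.7 tcp z 36.0 F [3.8 0.8 2.4] q 0.74 bat [[366, 354], [356, 340], [320, 307]]
```

View pics/p3.png

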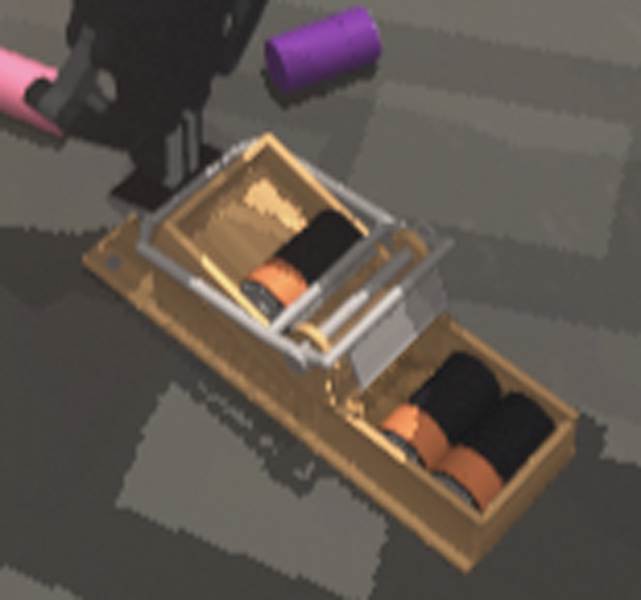

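Two batteries lie in the tray at crop (440,410) and (495,450), and the third is held by the bar at (310,260). I release fully, check, and hand in.

```bash
python3 - <<'E'
from h import *
r.move_straight(tcp(0.15),120); r.move_straight(tcp(0,70),120); r.dwell(1.5); look("released"); look("again")
print(r.hand_in())
E
```

```text
released t 25.0 tcp z 200.0 F [-0.4  0.   0.4] q 0.04 bat [[365, 356], [356, 341], [332, 317]]
again t 25.1 tcp z 200.0 F [-0.4 -0.3  0.5] q 0.12 bat [[357, 340], [332, 318], [367, 354]]
the job is handed in; nothing more can be done
None
```

I handed the job in at about 25 s: two thick batteries are in the tray, the third is in the lane behind the gate, and the paddle has been let fully up; an extra first press stalled part-way and let nothing out, and the judge's result was not shown.

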